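# Make up two repair kits on the electronics bench

## Robot

A 7-joint arm with a two-finger parallel gripper is mounted at the origin on the work surface. World frame = base frame: x ahead of the robot, y to its left, z up, the work surface at z = 0. Lengths are in mm, angles in degrees, forces in N, time in s.
With the tool pointing down it reaches from about 350 to 900 mm from the base axis. Payload 8.1 kg.
Tool frame: the origin (TCP) lies midway between the tips of the shut fingers; the grasp point (between the pads) lies 19 mm behind it; z points along the fingers, y is the line along which they close (so a half turn about z gives the same grasp; the last joint's range is limited). The gripper opens to 85 mm and grips with 20 to 120 N. Pads are 22 mm wide; open, the fingers measure 114 mm over their backs; the gripper's body (76 mm by 85 mm) begins 54 mm behind the grasp point. The pads swing forward as they close: fully open they stand 13 mm farther back than shut.
Start: joints at [-71.482, 24.895, 1.432, 90.138, -0.665, 64.973, -4.303], TCP at [258.184, 569.195, 231.323] pointing down, gripper open.
Joint ranges: [-149.89, 149.89], [-25.12, 119.58], [-72.63, 75.52], [4.76, 147.25], [-75.54, 255.54], [6.69, 114.76], [-157.13, 157.13]. Speed limits (degrees/s): [127.2, 127.2, 172.46, 172.46, 180, 180, 180].

## Interface

Orientations are given as a 3x3 rotation matrix whose columns are the frame's x, y, z axes.
In Python, from plant import * gives the robot as it stands.
- The arm moves only by the tool drive_effector, called after ">>>" by a JSON object that holds its "op" and its "data". Schema: {"type":"object","properties":{"motion":{"type":"array","items":{"type":"number"},"minItems":5,"maxItems":60},"grip_force":{"type":"number"},"only":{"type":"string"},"quiet":{"type":"boolean"},"lines":{"type":"string"}},"required":["motion"],"additionalProperties":false}. motion is one flat list of numbers that holds 1 to 12 rows one after another, with no inner brackets; each row has 5 numbers: dx, dy, dz in units of 100 mm, then a turn about the tool's z in units of 10 degrees, then the finger opening in mm; each row shifts and turns the commanded pose from where the row before left it, along the tool's axes as they then stand; what a row does not reach is not made up. A row lasts 1/10 s, in which the tool goes at most 50 mm and 8.59 degrees, less where a joint would pass 70% of its speed; a pose out of reach is approached as far as the arm can. The fingers move at their own pace and stop on an object; grip_force is the grip in N (left out, the last holds). Time passes only in rows, so rows that do not move let the fingers close. The tool returns the time, the measured TCP pose, the force, the opening and the grip force at its end. only (a regular expression) keeps the lines of the reply that match it, lines (a string "A,B") keeps lines A to B, and quiet returns only ok. Input that does not fit is refused with a message, and nothing moves.
- sense(): the state, without advancing time (a new reading comes with each control period).
- read_camera(name): name is "side" or "top" or "wrist"; returns a dict with "frame" (384x512x3 uint8, blue, green, red), "camera_matrix" (3x3 intrinsics, pixels), "T" (4x4, takes a point from camera to world coordinates). Camera axes: x right, y up, looking along -z (the intrinsics and any distortion apply to the point x, -y, -z); pixel columns grow to the right and rows downward; lengths in mm; the calibration is good to about 2 mm. A picture is of the moment at which its call begins. There is no depth.
- finish_job(): hands the job in; it is judged then, once.
The state is a dict: "time": time; "q": joint angles; "joint_velocities": joint speeds; "joint_efforts": joint torques, N m; "ee_pos": TCP position; "eef_rot": TCP orientation; "ft_force": force on the tool from outside, world axes, zero at the start; "torque": the same for the moment, N m; "width": finger opening in mm; "finger_force": force on a finger pad.
Only numpy, scipy, OpenCV 4.12 (cv2) and the standard library are available. Lean on these libraries where they do the work, as an engineer would, in place of code of your own. Each camera call takes 0.05 s, during which the arm holds its last target. There are 200 camera calls.

## Task

Make up the two repair kits from the loose stock on the mat: the tray that holds the flat valve plate gets the long connector, the slim solenoid and the squat solenoid, and the tray that holds the finned driver housing gets the short connector and the heat sink. Set each part down gently and upright, as it stands now, flat on the floor of a tray compartment, one part to a compartment, in any order. The terminal strip and the flux bottle are not wanted: leave them standing where they are.

Things in the scene. Friction and masses are not known exactly. Their poses are not given: they have to be found in the camera images.
- tray_valve: Fixed grey tray on the mat, 194 (x) by 202 mm (y). Far half (+x): flat aluminium valve plate with five bores, 19 mm high. Near half (-x): a row of three open compartments, each 96 (x) by 62 mm (y) inside, centred at x = -45 and y = -66, 0, 66 mm. Floors 3 mm above the origin, walls 4 mm thick, tops 11 mm above it. Origin: centre of the underside, z up. Turned up to 15 degrees.
- tray_driver: Fixed grey tray on the mat, 194 (x) by 136 mm (y). Far half (+x): finned aluminium driver housing, 35 mm high. Near half (-x): a row of two open compartments, each 96 (x) by 62 mm (y) inside, centred at x = -45 and y = -33, 33 mm. Floors 3 mm above the origin, walls 4 mm thick, tops 11 mm above it. Origin: centre of the underside, z up. Turned up to 15 degrees.
- connector_long: The long black plug connector: base flange 72 mm (x) by 26 mm (y) by 6 mm high, above it a shroud 62 by 24 mm, open at the top, with two rows of eight brass pins; 34 mm high in all. Origin: centre of its underside. x along its length, z up. 50 g.
- connector_short: The short black plug connector, like the long one but base flange 44 mm (x) by 26 mm (y) by 6 mm, shroud 34 by 24 mm with two rows of four brass pins; 34 mm high in all. Origin: centre of its underside. x along its length, z up. 30 g.
- solenoid_slim: The slim tall solenoid: an upright steel can 24 mm in diameter and 42 mm high with two dark bands, topped by a black cap of 19 mm up to 50 mm and two small brass blades up to 56 mm. Origin: centre of its underside. z up. 80 g.
- solenoid_squat: The squat solenoid: an upright black coil body 40 mm in diameter and 30 mm high with a steel washer and an 18 mm steel nut on top, 38 mm high in all. Origin: centre of its underside. z up. 140 g.
- heatsink: Square aluminium heat sink with seven upright fins, 38 by 38 by 34 mm high; all four sides can be gripped. Origin: centre of its underside. The fins stand across x and run along y, z up. 60 g.
- terminal_strip: Cream-coloured screw terminal strip with six steel screws, 74 mm (x) by 26 mm (y), stepped, 32 mm high. Not part of either kit. Origin: centre of its underside. x along its length, z up. 70 g.
- flux_bottle: Small upright amber flux bottle with a white cap and a paper label, 32 mm in diameter, 72 mm high. Not part of either kit. Origin: centre of its underside. z up. 70 g. All stock stands on a 3 mm thick bench mat, shuffled in the middle between the trays, x axes within 35 degrees of the room's; a 40 mm high, 49 mm wide solder spool stands among it. Nothing there is taller than this bottle.
There are look-alikes about, which are no part of the job. What is shaped like the solenoid_slim but purple is not meant.

How it is judged (in metres and radians):
At the end, for the whole second after the job is handed in: Each kit part is in its own compartment of the right tray, one to a compartment: centre within 38 mm (tray x) and 30 mm (y) of the compartment centre, underside within 3.5 mm of its floor, tilt under 0.12 rad, released, at rest. Strip and bottle upright (0.12 rad), within 20 mm of their start (z of connector_long in the frame of tray_valve between -0.002 and 0.0065 m and angle between each of connector_long, solenoid_slim, solenoid_squat, connector_short, heatsink, terminal_strip, flux_bottle's own z axis and vertical below 0.12 rad and linear speed of each of connector_long, solenoid_slim, solenoid_squat, connector_short, heatsink below 0.02 m/s and angular speed of each of connector_long, solenoid_slim, solenoid_squat, connector_short, heatsink below 0.3 rad/s and z of solenoid_slim in the frame of tray_valve between -0.002 and 0.0065 m and z of solenoid_squat in the frame of tray_valve between -0.002 and 0.0065 m and ((x of connector_long in the frame of tray_valve between -0.083 and -0.007 m and y of connector_long in the frame of tray_valve between -0.096 and -0.036 m and x of solenoid_slim in the frame of tray_valve between -0.083 and -0.007 m and y of solenoid_slim in the frame of tray_valve between -0.03 and 0.03 m and x of solenoid_squat in the frame of tray_valve between -0.083 and -0.007 m and y of solenoid_squat in the frame of tray_valve between 0.036 and 0.096 m) or (x of connector_long in the frame of tray_valve between -0.083 and -0.007 m and y of connector_long in the frame of tray_valve between -0.096 and -0.036 m and x of solenoid_slim in the frame of tray_valve between -0.083 and -0.007 m and y of solenoid_slim in the frame of tray_valve between 0.036 and 0.096 m and x of solenoid_squat in the frame of tray_valve between -0.083 and -0.007 m and y of solenoid_squat in the frame of tray_valve between -0.03 and 0.03 m) or (x of connector_long in the frame of tray_valve between -0.083 and -0.007 m and y of connector_long in the frame of tray_valve between -0.03 and 0.03 m and x of solenoid_slim in the frame of tray_valve between -0.083 and -0.007 m and y of solenoid_slim in the frame of tray_valve between -0.096 and -0.036 m and x of solenoid_squat in the frame of tray_valve between -0.083 and -0.007 m and y of solenoid_squat in the frame of tray_valve between 0.036 and 0.096 m) or (x of connector_long in the frame of tray_valve between -0.083 and -0.007 m and y of connector_long in the frame of tray_valve between -0.03 and 0.03 m and x of solenoid_slim in the frame of tray_valve between -0.083 and -0.007 m and y of solenoid_slim in the frame of tray_valve between 0.036 and 0.096 m and x of solenoid_squat in the frame of tray_valve between -0.083 and -0.007 m and y of solenoid_squat in the frame of tray_valve between -0.096 and -0.036 m) or (x of connector_long in the frame of tray_valve between -0.083 and -0.007 m and y of connector_long in the frame of tray_valve between 0.036 and 0.096 m and x of solenoid_slim in the frame of tray_valve between -0.083 and -0.007 m and y of solenoid_slim in the frame of tray_valve between -0.096 and -0.036 m and x of solenoid_squat in the frame of tray_valve between -0.083 and -0.007 m and y of solenoid_squat in the frame of tray_valve between -0.03 and 0.03 m) or (x of connector_long in the frame of tray_valve between -0.083 and -0.007 m and y of connector_long in the frame of tray_valve between 0.036 and 0.096 m and x of solenoid_slim in the frame of tray_valve between -0.083 and -0.007 m and y of solenoid_slim in the frame of tray_valve between -0.03 and 0.03 m and x of solenoid_squat in the frame of tray_valve between -0.083 and -0.007 m and y of solenoid_squat in the frame of tray_valve between -0.096 and -0.036 m)) and z of connector_short in the frame of tray_driver between -0.002 and 0.0065 m and z of heatsink in the frame of tray_driver between -0.002 and 0.0065 m and ((x of connector_short in the frame of tray_driver between -0.083 and -0.007 m and y of connector_short in the frame of tray_driver between -0.063 and -0.003 m and x of heatsink in the frame of tray_driver between -0.083 and -0.007 m and y of heatsink in the frame of tray_driver between 0.003 and 0.063 m) or (x of connector_short in the frame of tray_driver between -0.083 and -0.007 m and y of connector_short in the frame of tray_driver between 0.003 and 0.063 m and x of heatsink in the frame of tray_driver between -0.083 and -0.007 m and y of heatsink in the frame of tray_driver between -0.063 and -0.003 m)) and distance of each of terminal_strip, flux_bottle from where it was at the start of the episode below 0.02 m); the robot touches nothing.
It fails at once if a kit part is dropped or thrown into its tray (faster than 0.7 m/s within 20 mm of the tray's underside) ((x of connector_long in the frame of tray_valve between -0.1 and 0.1 m and y of connector_long in the frame of tray_valve between -0.1 and 0.1 m and z of connector_long in the frame of tray_valve below 0.02 m and linear speed of connector_long above 0.7 m/s) or (x of solenoid_slim in the frame of tray_valve between -0.1 and 0.1 m and y of solenoid_slim in the frame of tray_valve between -0.1 and 0.1 m and z of solenoid_slim in the frame of tray_valve below 0.02 m and linear speed of solenoid_slim above 0.7 m/s) or (x of solenoid_squat in the frame of tray_valve between -0.1 and 0.1 m and y of solenoid_squat in the frame of tray_valve between -0.1 and 0.1 m and z of solenoid_squat in the frame of tray_valve below 0.02 m and linear speed of solenoid_squat above 0.7 m/s) or (x of connector_short in the frame of tray_driver between -0.1 and 0.1 m and y of connector_short in the frame of tray_driver between -0.1 and 0.1 m and z of connector_short in the frame of tray_driver below 0.02 m and linear speed of connector_short above 0.7 m/s) or (x of heatsink in the frame of tray_driver between -0.1 and 0.1 m and y of heatsink in the frame of tray_driver between -0.1 and 0.1 m and z of heatsink in the frame of tray_driver below 0.02 m and linear speed of heatsink above 0.7 m/s)).
It fails at once if the terminal strip or the flux bottle is knocked over or shifted by more than 30 mm (distance of any of terminal_strip, flux_bottle from where it was at the start of the episode above 0.03 m or angle between any of terminal_strip, flux_bottle's own z axis and vertical above 0.6 rad).
It also fails if it takes over 118 s, if anything falls off the work surface, if the arm or the gripper's body presses on something with over 40 N, if the wrist force passes 120 N, or if a joint passes its speed limit or range.

## Working session

There is one attempt and no reset: what is moved stays moved. The work goes in short steps, Python scripts to look and compute and a tool call to move; the robot and the scene stay as the last step left them, time stands still between calls to the robot, and variables do not carry over. Pictures are saved under pics/ and viewed, at most 14 in all, crops included, and the job is handed in when it is done.

```bash
mkdir -p pics; ls; python3 - <<'E'
from plant import *
import cv2
for n in ("top","side"):
    c=read_camera(n); cv2.imwrite(f"pics/{n}0.png",cv2.resize(c["frame"],(800,600),interpolation=cv2.INTER_CUBIC)); print(n,c["camera_matrix"].tolist(),c["T"].round(3).tolist(),[k for k in c])
s=sense();print(s["time"],s["ee_pos"],s["eef_rot"],s["width"])
E
```

```text
pics
top [[360.7362403897382, 0.0, 248.06142839204713], [0.0, 360.7362403897382, 191.87569060217984], [0.0, 0.0, 1.0]] [[-0.009, 0.997, -0.082, 498.694], [-1.0, -0.008, 0.01, -3.379], [0.009, 0.082, 0.997, 837.664], [0.0, 0.0, 0.0, 1.0]] ['frame', 'camera_matrix', 'T']
side [[356.2579000425152, 0.0, 258.6206846297135], [0.0, 356.2579000425152, 189.22677499133027], [0.0, 0.0, 1.0]] [[-0.826, 0.354, -0.439, 211.934], [-0.563, -0.488, 0.667, 489.619], [0.022, 0.798, 0.602, 519.912], [0.0, 0.0, 0.0, 1.0]] ['frame', 'camera_matrix', 'T']
0.1 [258.02243347 568.76520207 230.61642436] [[-9.10674827e-01  4.13123666e-01 -4.43142672e-04]
 [ 4.13123880e-01  9.10673881e-01 -1.32009095e-03]
 [-1.41802358e-04 -1.38524642e-03 -9.99999030e-01]] 85.26402650207012
```

View pics/top0.png

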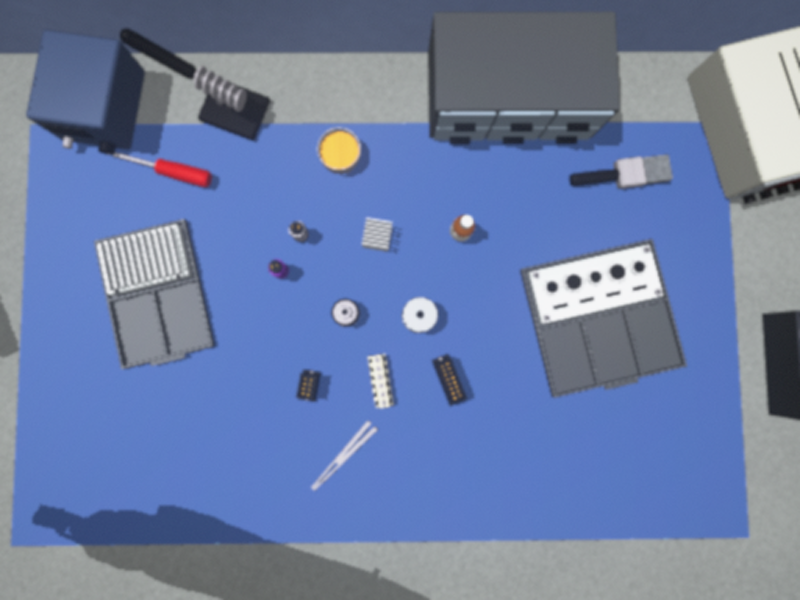

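View pics/side0.png

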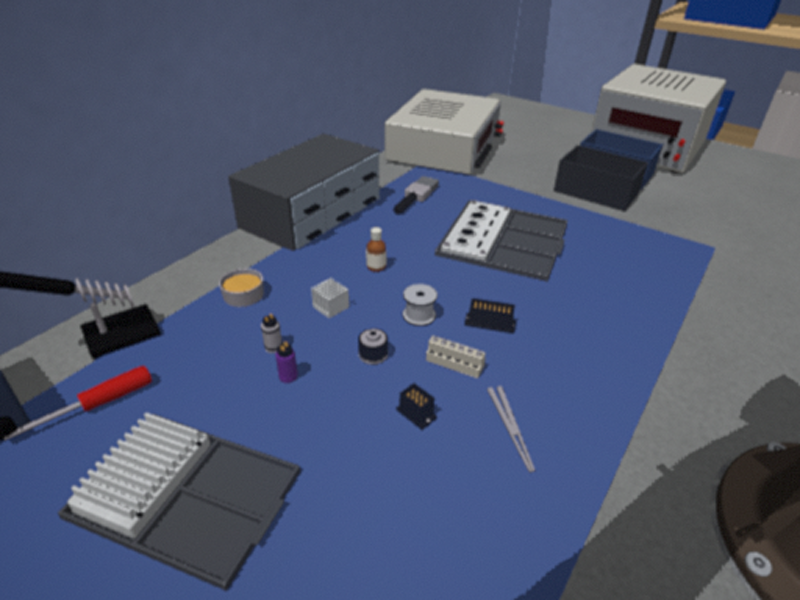

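Top view: the valve tray is on the right at (605,318) and the driver tray on the left at (155,293). The stock (800x600 px) is slim (298,230), heat sink (377,233), squat (346,312), short (308,385), long (450,380), strip (379,381), bottle (462,228), spool (421,315) and the purple look-alike (278,268). I'll fit silhouettes in both cameras.

```bash
cat > h.py <<'E'
from plant import *
import numpy as np, cv2
from scipy.optimize import minimize
def proj(c,P):
    T=c["T"]; p=(np.asarray(P,float)-T[:3,3])@T[:3,:3]; p=p*[1,-1,-1]
    u=p@np.asarray(c["camera_matrix"]).T; return u[:,:2]/u[:,2:]
def back(c,uv,z):
    K=np.asarray(c["camera_matrix"]); d=np.linalg.inv(K)@[uv[0],uv[1],1]; T=c["T"]
    d=T[:3,:3]@(d*[1,-1,-1]); return T[:3,3]+d*(z-T[2,3])/d[2]
def box(x0,x1,y0,y1,z0,z1): return np.array([[x,y,z] for x in(x0,x1) for y in(y0,y1) for z in(z0,z1)])
def cyl(d,z0,z1):
    a=np.arange(24)*np.pi/12; r=np.c_[np.cos(a),np.sin(a)]*d/2
    return np.vstack([np.c_[r,0*a+z] for z in(z0,z1)])
bb=lambda a,b,z0,z1: box(-a/2,a/2,-b/2,b/2,z0,z1)
M={"long":[bb(72,26,0,6),bb(62,24,6,34)],"short":[bb(44,26,0,6),bb(34,24,6,34)],
 "slim":[cyl(24,0,42),cyl(19,42,50)],"squat":[cyl(40,0,30),cyl(18,30,38)],"heat":[bb(38,38,0,34)],
 "strip":[bb(74,26,0,32)],"bottle":[cyl(32,0,50),cyl(18,50,72)],"spool":[cyl(49,0,40)],"purple":[cyl(24,0,42),cyl(19,42,50)],
 "valve":[bb(194,202,0,11),box(5,93,-97,97,3,19)],"driver":[bb(194,136,0,11),box(5,93,-64,64,3,35)]}
Z0=3.0
def place(m,p):
    c,s=np.cos(p[2]),np.sin(p[2]); R=np.array([[c,-s,0],[s,c,0],[0,0,1]]); return [q@R.T+[p[0],p[1],Z0] for q in m]
def mask(c):
    f=c["frame"].astype(float); return np.clip((f[...,2]/(f[...,0]+1)-.45)/.25,0,1)
S=4
def render(c,m,p,o,n):
    im=np.zeros((n[1]*S,n[0]*S),np.uint8)
    for q in place(m,p):
        u=(proj(c,q)+.5-o)*S-.5; h=cv2.convexHull(u.astype(np.float32))
        cv2.fillConvexPoly(im,np.round(h*16).astype(np.int32),255,shift=4)
    return cv2.resize(im,n,interpolation=cv2.INTER_AREA)/255.
def fit(cams,name,p0,yaw=True):
    m=M[name]; V=[]
    for c in cams:
        u=np.vstack([proj(c,q) for q in place(m,p0)]); lo=np.floor(u.min(0)-7).astype(int).clip(0); hi=np.ceil(u.max(0)+7).astype(int).clip(0,[512,384])
        V.append((c,mask(c)[lo[1]:hi[1],lo[0]:hi[0]],lo,tuple(int(v) for v in hi-lo)))
    f=lambda p:sum(np.abs(render(c,m,p,o,n)-k).sum()/k.sum() for c,k,o,n in V)
    best=None
    for y in (p0[2]+np.radians([-20,-10,0,10,20]) if yaw else [0]):
        s=[[p0[0],p0[1],y]]; s+=[[s[0][0]+6,s[0][1],y],[s[0][0],s[0][1]+6,y],[s[0][0],s[0][1],y+(.1 if yaw else 1e-9)]]
        r=minimize(f,s[0],method="Nelder-Mead",options=dict(initial_simplex=np.array(s),xatol=.05,fatol=1e-4))
        if best is None or r.fun<best.fun: best=r
    return best
E
cat > fit.py <<'E'
from h import *
import json
t,s=read_camera("top"),read_camera("side")
px={"slim":(298,229,48),"heat":(377,233,34),"squat":(346,312,38),"short":(308,385,30),"long":(450,380,30),"strip":(379,381,30),"bottle":(462,228,40),"spool":(421,315,40),"purple":(278,268,48),"valve":(604,318,8),"driver":(155,293,8)}
r={}; vis={k:c["frame"].copy() for k,c in(("top",t),("side",s))}
for n,(u,v,z) in px.items():
    p0=[*back(t,((u+.5)/1.5625-.5,(v+.5)/1.5625-.5),z+3)[:2],{"long":.3,"strip":.1,"short":-.2,"heat":-.1,"valve":.2,"driver":.2}.get(n,0)]
    if n in("long","strip","short"): p0[2]+=np.pi/2
    out=[]
    for cs in((t,),(s,),(t,s)):
        b=fit(cs,n,p0,n in("long","strip","short","heat","valve","driver")); out.append(b)
    b=out[-1]; r[n]=b.x.tolist()
    print(n,np.round(p0,1),*[(q.x*[1,1,57.3]).round(1).tolist()+[round(q.fun,2)] for q in out])
    for k,c in(("top",t),("side",s)):
        for q in place(M[n],b.x): cv2.polylines(vis[k],[np.round(cv2.convexHull(((proj(c,q))).astype(np.float32))*16).astype(np.int32)],True,(0,255,0),1,shift=4)
json.dump(r,open("r.json","w"))
for k in vis: cv2.imwrite(f"pics/fit_{k}.png",cv2.resize(vis[k],(800,600),interpolation=cv2.INTER_CUBIC))
a=vis["top"][120:280,40:460]; 
cv2.imwrite("pics/fit_crop.png",cv2.resize(np.vstack([vis["top"][125:270,50:450],vis["side"][120:384,40:440]]),(800,590*0+ 600),interpolation=cv2.INTER_CUBIC) )
E
python3 fit.py
```

```text
slim [665.1 115.2   0. ] [667.5, 119.1, -0.0, np.float64(0.38)] [667.4, 118.6, -0.0, np.float64(0.47)] [667.3, 118.8, -0.0, np.float64(0.85)]
heat [ 6.614e+02  3.800e+00 -1.000e-01] [663.2, 4.7, -12.8, np.float64(0.27)] [662.4, 4.7, -6.5, np.float64(0.29)] [662.9, 5.3, -10.3, np.float64(0.56)]
squat [547.7  48.4   0. ] [548.2, 50.6, -0.0, np.float64(0.23)] [549.1, 50.7, -0.0, np.float64(0.43)] [548.7, 50.6, -0.0, np.float64(0.67)]
short [445.2 102.8   1.4] [443.6, 105.8, 166.1, np.float64(0.44)] [445.7, 102.2, -24.2, np.float64(0.77)] [443.8, 105.2, 165.5, np.float64(1.21)]
long [450.4 -98.1   1.9] [450.8, -99.5, 23.1, np.float64(0.39)] [451.5, -99.8, 23.6, np.float64(0.46)] [450.7, -99.0, 203.1, np.float64(0.85)]
strip [449.9   2.5   1.7] [450.8, 0.9, 191.5, np.float64(0.27)] [449.4, 3.7, 7.7, np.float64(0.4)] [450.0, 2.1, 9.4, np.float64(0.68)]
bottle [ 666.6 -118.     0. ] [670.1, -120.0, 0.0, np.float64(0.22)] [672.2, -121.4, -0.0, np.float64(0.31)] [670.1, -119.8, 0.0, np.float64(0.56)]
spool [542.4 -57.6   0. ] [543.4, -56.5, -0.0, np.float64(0.25)] [545.7, -57.1, 0.0, np.float64(0.29)] [545.1, -56.4, -0.0, np.float64(0.54)]
purple [609.7 143.    0. ] [612.3, 147.7, -0.0, np.float64(0.48)] [615.8, 145.6, -0.0, np.float64(0.48)] [612.8, 147.8, -0.0, np.float64(0.98)]
valve [ 5.376e+02 -3.294e+02  2.000e-01] [539.5, -327.9, 12.5, np.float64(0.08)] [540.1, -327.2, 12.4, np.float64(0.28)] [539.6, -327.7, 12.7, np.float64(0.36)]
driver [5.797e+02 3.304e+02 2.000e-01] [577.7, 332.4, 13.2, np.float64(0.15)] [578.0, 332.0, 13.7, np.float64(0.21)] [577.8, 332.3, 13.4, np.float64(0.36)]
```

View pics/fit_crop.png

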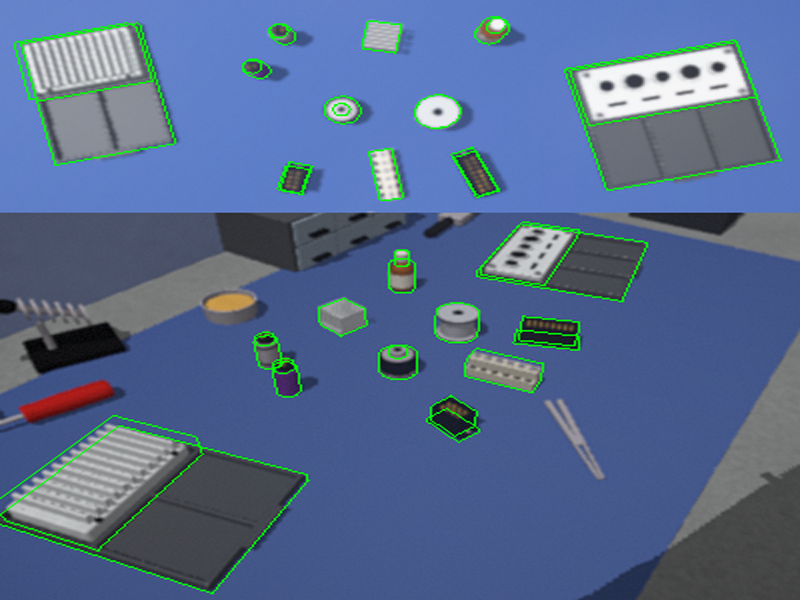

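The fitted outlines sit on the parts and trays in both views. I'll write a small calculator from world target to tool axes and start with the slim solenoid.

```bash
cat > go.py <<'E'
# go.py x y z [closing-line angle deg]: turn (first, in place), then shift in the turned tool axes
from h import *
import sys
a=[float(v) for v in sys.argv[1:]]; s=sense(); R=np.array(s["eef_rot"]); p=np.array(s["ee_pos"])
cur=np.degrees(np.arctan2(R[1,1],R[0,1])); t=0
if len(a)>3:
    d=(a[3]-cur+90)%180-90; t=-d
    c,n=np.cos(np.radians(t)),np.sin(np.radians(t)); R=R@np.array([[c,-n,0],[n,c,0],[0,0,1]])
d=R.T@(np.array(a[:3])-p)
print("turn",round(t,1),"d",d.round(1),"len",np.linalg.norm(d[:2]).round(),"closing now",cur.round(1),"q7",np.round(s["q"][6]),"w",round(s["width"],1))
E
python3 go.py 667.3 118.8 130 62; echo "slim"; python3 -c "
import json,numpy as np
r=json.load(open('r.json'))
for t,ys in(('valve',(-66,0,66)),('driver',(-33,33))):
    x,y,a=r[t]
    for v in ys: print(t,v,round(x-45*np.cos(a)-v*np.sin(a),1),round(y-45*np.sin(a)+v*np.cos(a),1),round(np.degrees(a),1))"
```

```text
turn 3.6 d [-572.6 -205.2  101.1] len 608.0 closing now 65.6 q7 -4.0 w 85.3
slim
valve -66 510.3 -402.0 12.7
valve 0 495.7 -337.6 12.7
valve 66 481.2 -273.2 12.7
driver -33 541.7 289.7 13.4
driver 33 526.3 353.9 13.4
```

Units first: shifts go in units of 100 mm and turns go in units of 10 degrees. So -44 mm is -0.44, -15.8 mm is -0.158, 3.6 degrees is 0.36.

>>> {"op": "drive_effector", "data": {"motion": [0,0,0,0.36,60,-0.44,-0.158,0.08,0,60,-0.44,-0.158,0.08,0,60,-0.44,-0.158,0.08,0,60,-0.44,-0.158,0.08,0,60,-0.44,-0.158,0.08,0,60,-0.44,-0.158,0.08,0,60,-0.44,-0.158,0.08,0,60,-0.44,-0.158,0.08,0,60,-0.44,-0.158,0.08,0,60,-0.44,-0.158,0.08,0,60,-0.44,-0.158,0.08,0,60], "grip_force": 40}}

```text
time: 1.4
ee_pos: [604.9, 187.0, 142.9]
eef_rot: [[-0.883, 0.469, -0.0], [0.469, 0.883, 0.0], [0.0, 0.0, -1.0]]
ft_force: [-0.5, 1.0, 1.1]
width: 60.0
finger_force: 0.0
```

```bash
python3 go.py 667.3 118.8 110 62
```

```text
turn 0.0 d [-87.1 -30.9  32.9] len 92.0 closing now 62.0 q7 44.0 w 60.0
```

Converted, -44 mm is -0.44, -43 mm is -0.43.

>>> {"op": "drive_effector", "data": {"motion": [-0.44,-0.157,0.16,0,60,-0.43,-0.152,0.16,0,60,0,0,0,0,60,0,0,0,0,60]}}

```text
time: 1.8
ee_pos: [666.4, 118.5, 110.2]
eef_rot: [[-0.882, 0.472, -0.002], [0.472, 0.882, -0.001], [0.001, -0.001, -1.0]]
ft_force: [-0.3, 2.0, -0.4]
width: 60.2
finger_force: 0.0
```

```bash
python3 go.py 667.3 118.8 16 62; python3 - <<'E'
from h import *
c=read_camera("wrist"); f=c["frame"].copy()
import json; r=json.load(open("r.json"))
for n in("slim","purple"):
    for q in place(M[n],r[n]): cv2.polylines(f,[cv2.convexHull(proj(c,q).astype(np.float32)).astype(np.int32)],True,(0,255,0),1)
cv2.imwrite("pics/w1.png",f)
E
```

```text
turn -0.2 d [-0.8  0.9 94.2] len 1.0 closing now 61.8 q7 52.0 w 60.2
```

View pics/w1.png

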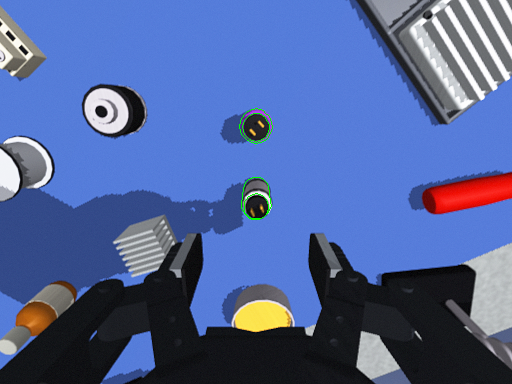

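Wrist view: the steel slim solenoid at (256,197) lies centred between the fingers, and the projected fit agrees with it. The purple one at (256,125) is clear. I'll go down and grip.

Converted, -1 mm is -0.01, 1 mm is 0.01.

>>> {"op": "drive_effector", "data": {"motion": [-0.01,0.01,0.3,0,60,0,0,0.3,0,60,0,0,0.24,0,60,0,0,0.1,0,50,0,0,0,0,15,0,0,0,0,15,0,0,0,0,15,0,0,0,0,15,0,0,0,0,15], "grip_force": 30}}

```text
time: 2.75
ee_pos: [668.4, 121.0, 18.6]
eef_rot: [[-0.883, 0.47, 0.002], [0.47, 0.883, 0.001], [-0.001, 0.001, -1.0]]
ft_force: [-0.3, -0.2, 5.0]
width: 22.1
finger_force: 30.0
```

>>> {"op": "drive_effector", "data": {"motion": [0,0,-0.1,0,15,0,0,-0.3,0,15,0,0,-0.4,0,15,0,0,-0.2,0,15,0,0,0,0,15]}}

```text
time: 3.25
ee_pos: [669.9, 121.1, 121.9]
eef_rot: [[-0.883, 0.47, 0.007], [0.47, 0.883, 0.002], [-0.005, 0.005, -1.0]]
ft_force: [-0.4, -0.3, -0.3]
width: 21.8
finger_force: 29.6
```

```bash
python3 go.py 481.2 -273.2 118 62
```

```text
turn -0.0 d [ -18.4 -436.7    2. ] len 437.0 closing now 62.0 q7 52.0 w 21.8
```

Converted, -43.7 mm is -0.437, -1.8 mm is -0.018.

>>> {"op": "drive_effector", "data": {"motion": [-0.018,-0.437,0,0,15,-0.018,-0.437,0,0,15,-0.018,-0.437,0,0,15,-0.018,-0.437,0,0,15,-0.018,-0.437,0,0,15,-0.018,-0.437,0,0,15,-0.018,-0.437,0,0,15,-0.018,-0.437,0,0,15,-0.018,-0.437,0,0,15,-0.018,-0.437,0,0,15,0,0,0,0,15,0,0,0,0,15]}}

```text
time: 4.45
ee_pos: [477.1, -274.5, 116.9]
eef_rot: [[-0.881, 0.472, -0.001], [0.472, 0.881, 0.0], [0.001, -0.0, -1.0]]
ft_force: [-0.0, 0.4, -1.6]
width: 22.0
finger_force: 29.7
```

```bash
python3 go.py 481.2 -273.2 21.6 62
```

```text
turn -0.2 d [-3.1  3.1 95.3] len 4.0 closing now 61.8 q7 92.0 w 22.0
```

Converted, 30 mm is 0.3, 20 mm is 0.2.

>>> {"op": "drive_effector", "data": {"motion": [-0.015,0.015,0.3,0,15,-0.015,0.015,0.3,0,15,0,0,0.2,0,15,0,0,0.08,0,15,0,0,0.03,0,15,0,0,0.02,0,15,0,0,0,0,15,0,0,0,0,15]}}

```text
time: 5.25
ee_pos: [483.0, -272.5, 25.2]
eef_rot: [[-0.883, 0.469, 0.001], [0.469, 0.883, -0.001], [-0.002, 0.0, -1.0]]
ft_force: [0.3, -0.2, -1.1]
width: 22.3
finger_force: 29.7
```

```bash
python3 go.py 481.2 -273.2 21.6 62
```

```text
turn 0.0 d [ 1.2 -1.5  3.6] len 2.0 closing now 62.0 q7 93.0 w 22.3
```

>>> {"op": "drive_effector", "data": {"motion": [0,0,0.015,0,15,0,0,0.01,0,15,0,0,0,0,15,0,0,0,0,15]}}

```text
time: 5.65
ee_pos: [482.4, -272.3, 21.9]
eef_rot: [[-0.883, 0.47, 0.0], [0.47, 0.883, 0.0], [-0.0, 0.0, -1.0]]
ft_force: [0.0, 0.1, -1.4]
width: 21.7
finger_force: 29.7
```

>>> {"op": "drive_effector", "data": {"motion": [0,0,0.01,0,15,0,0,0,0,15,0,0,0,0,15]}}

```text
time: 5.95
ee_pos: [482.5, -272.4, 21.5]
eef_rot: [[-0.883, 0.47, 0.001], [0.47, 0.883, -0.0], [-0.0, 0.0, -1.0]]
ft_force: [-2.2, 0.5, 9.4]
width: 22.1
finger_force: 30.7
```

Contact came at the predicted height, so I'll release and go for the squat solenoid.

>>> {"op": "drive_effector", "data": {"motion": [0,0,0,0,30,0,0,0,0,40,0,0,0,0,40,0,0,-0.2,0,40,0,0,-0.35,0,40,0,0,-0.35,0.83,65,0,0,0,0.82,65,0,0,0,0.82,65,0,0,0,0.82,65,0,0,0,0.82,65,0,0,0,0.82,65,0,0,0,0,65]}}

```text
time: 7.15
ee_pos: [482.4, -272.0, 110.6]
eef_rot: [[-0.218, 0.976, -0.0], [0.976, 0.218, -0.0], [-0.0, -0.0, -1.0]]
ft_force: [0.2, -0.6, -0.3]
width: 65.4
finger_force: 0.0
```

```bash
python3 go.py 548.7 50.6 100 12.7
```

```text
turn -0.1 d [300.2 135.6  10.5] len 329.0 closing now 12.6 q7 51.0 w 65.4
```

Converted, 37.5 mm is 0.375, 17 mm is 0.17.

>>> {"op": "drive_effector", "data": {"motion": [0.375,0.17,0.01,0,65,0.375,0.17,0.01,0,65,0.375,0.17,0.01,0,65,0.375,0.17,0.01,0,65,0.375,0.17,0.01,0,65,0.375,0.17,0.01,0,65,0.375,0.17,0.02,0,65,0.375,0.17,0.02,0,65,0,0,0,0,65,0,0,0,0,65]}}

```text
time: 8.15
ee_pos: [549.0, 51.3, 100.6]
eef_rot: [[-0.226, 0.974, -0.0], [0.974, 0.226, -0.0], [-0.0, -0.0, -1.0]]
ft_force: [-0.1, -1.3, -0.6]
width: 65.3
finger_force: 0.0
```

```bash
python3 go.py 548.7 50.6 7 12.7; python3 - <<'E'
from h import *
c=read_camera("wrist"); f=c["frame"].copy()
import json; r=json.load(open("r.json"))
for n in("squat","slim"):
    for q in place(M[n],r[n] if n!="slim" else [482,-272,0]): cv2.polylines(f,[cv2.convexHull(proj(c,q).astype(np.float32)).astype(np.int32)],True,(0,255,0),1)
t=read_camera("top")["frame"][160:270,330:450]
cv2.imwrite("pics/w2.png",np.hstack([f[:,100:400],cv2.resize(t,(419,384))]))
E
```

```text
turn 0.4 d [-0.6 -0.4 93.6] len 1.0 closing now 13.1 q7 16.0 w 65.3
```

View pics/w2.png

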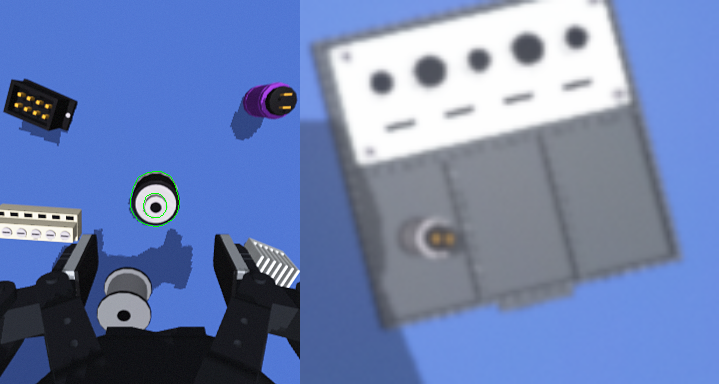

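The right half shows the slim solenoid standing upright in the left-hand (+66) compartment. On the left, the squat solenoid at (155,200) is centred and clear. I'll grip it.

>>> {"op": "drive_effector", "data": {"motion": [-0.005,0,0.35,0,65,0,0,0.35,0,65,0,0,0.18,0,65,0,0,0.05,0,60,0,0,0,0,60,0,0,0,0,30,0,0,0,0,30,0,0,0,0,30,0,0,0,0,30,0,0,0,0,30], "grip_force": 40}}

```text
time: 9.25
ee_pos: [550.2, 49.4, 9.2]
eef_rot: [[-0.22, 0.976, 0.002], [0.976, 0.22, 0.0], [-0.0, 0.002, -1.0]]
ft_force: [-1.6, -1.0, 8.5]
width: 38.8
finger_force: 40.2
```

>>> {"op": "drive_effector", "data": {"motion": [0,0,-0.1,0,30,0,0,-0.3,0,30,0,0,-0.4,0,30,0,0,-0.2,0,30,0,0,0,0,30,0,0,0,0,30]}}

```text
time: 9.85
ee_pos: [549.2, 50.2, 108.4]
eef_rot: [[-0.22, 0.975, 0.001], [0.975, 0.22, 0.001], [0.0, 0.001, -1.0]]
ft_force: [-0.2, -0.2, -1.9]
width: 38.7
finger_force: 40.6
```

```bash
python3 go.py 495.7 -337.6 110 12.7
```

```text
turn 0.0 d [-366.5 -137.5   -1.9] len 391.0 closing now 12.7 q7 16.0 w 38.7
```

>>> {"op": "drive_effector", "data": {"motion": [-0.407,-0.153,0,0,30,-0.407,-0.153,0,0,30,-0.407,-0.153,0,0,30,-0.407,-0.153,0,0,30,-0.407,-0.153,0,0,30,-0.407,-0.153,0,0,30,-0.407,-0.153,0,0,30,-0.407,-0.153,0,0,30,-0.407,-0.153,0,0,30,0,0,0,0,30,0,0,0.2,0,30,0,0,0.2,0,30]}}

```text
time: 11.05
ee_pos: [494.8, -337.7, 66.3]
eef_rot: [[-0.219, 0.976, -0.001], [0.976, 0.219, 0.001], [0.001, -0.001, -1.0]]
ft_force: [0.9, 0.0, -2.1]
width: 38.7
finger_force: 40.6
```

```bash
python3 go.py 495.7 -337.6 12.2 12.7
```

```text
turn -0.0 d [-0.2  1.  54.1] len 1.0 closing now 12.7 q7 58.0 w 38.7
```

Converted, 25 mm is 0.25, 15 mm is 0.15.

>>> {"op": "drive_effector", "data": {"motion": [0,0.01,0.25,0,30,0,0,0.15,0,30,0,0,0.07,0,30,0,0,0.02,0,30,0,0,0,0,30,0,0,0,0,30]}}

```text
time: 11.65
ee_pos: [496.9, -338.0, 19.7]
eef_rot: [[-0.22, 0.976, 0.001], [0.976, 0.22, -0.001], [-0.001, 0.001, -1.0]]
ft_force: [0.6, -0.1, -0.9]
width: 38.5
finger_force: 40.6
```

>>> {"op": "drive_effector", "data": {"motion": [0,0,0.01,0,30,0,0,0.01,0,30,0,0,0.01,0,30,0,0,0,0,30,0,0,0,0,30]}}

```text
time: 12.15
ee_pos: [496.4, -337.6, 15.8]
eef_rot: [[-0.22, 0.976, 0.0], [0.976, 0.22, 0.0], [0.0, 0.0, -1.0]]
ft_force: [0.2, -0.1, -1.2]
width: 38.7
finger_force: 40.6
```

>>> {"op": "drive_effector", "data": {"motion": [0,0,0.015,0,30,0,0,0.01,0,30,0,0,0,0,30,0,0,0,0,30]}}

```text
time: 12.55
ee_pos: [496.3, -337.5, 13.2]
eef_rot: [[-0.22, 0.976, -0.0], [0.976, 0.22, 0.0], [0.0, -0.0, -1.0]]
ft_force: [0.5, -0.2, -1.5]
width: 38.6
finger_force: 40.6
```

>>> {"op": "drive_effector", "data": {"motion": [0,0,0.01,0,30,0,0,0,0,30,0,0,0,0,30]}}

```text
time: 12.85
ee_pos: [496.5, -337.7, 12.4]
eef_rot: [[-0.22, 0.976, 0.0], [0.976, 0.22, -0.0], [-0.0, 0.0, -1.0]]
ft_force: [-0.5, 0.3, -1.5]
width: 38.5
finger_force: 40.6
```

Converted, 0.7 mm is 0.007.

>>> {"op": "drive_effector", "data": {"motion": [0,0,0.007,0,30,0,0,0,0,30,0,0,0,0,30]}}

```text
time: 13.15
ee_pos: [496.5, -337.6, 12.3]
eef_rot: [[-0.22, 0.976, 0.0], [0.976, 0.22, 0.0], [-0.0, 0.001, -1.0]]
ft_force: [-2.2, 2.1, 7.2]
width: 38.5
finger_force: 41.6
```

>>> {"op": "drive_effector", "data": {"motion": [0,0,0,0,44,0,0,0,0,48,0,0,0,0,48,0,0,-0.1,0,48,0,0,-0.3,0,48,0,0,-0.4,0,60,0,0,-0.2,0,60,0,0,0,0,60]}}

```text
time: 13.95
ee_pos: [498.1, -339.0, 115.5]
eef_rot: [[-0.22, 0.976, 0.005], [0.976, 0.22, -0.003], [-0.004, 0.005, -1.0]]
ft_force: [0.2, 0.8, -0.4]
width: 59.8
finger_force: 0.0
```

```bash
python3 go.py 450.7 -99 100 113.1
```

```text
turn 79.6 d [  50.5 -239.4   14.6] len 245.0 closing now 12.7 q7 56.0 w 59.8
```

>>> {"op": "drive_effector", "data": {"motion": [0,0,0,0.8,60,0,0,0,0.8,60,0,0,0,0.8,60,0,0,0,0.8,60,0,0,0,0.8,60,0,0,0,0.8,60,0,0,0,0.8,60,0,0,0,0.8,60,0,0,0,0.8,60,0,0,0,0.76,60,0,0,0,0,60]}}

```text
time: 15.05
ee_pos: [496.1, -337.0, 110.9]
eef_rot: [[0.921, 0.391, -0.001], [0.391, -0.921, 0.0], [-0.001, -0.001, -1.0]]
ft_force: [0.5, 0.3, 0.0]
width: 60.2
finger_force: 0.0
```

```bash
python3 go.py 450.7 -99 100 113.1
```

```text
turn -0.1 d [  51.7 -236.8   11. ] len 242.0 closing now -67.0 q7 -8.0 w 60.2
```

Converted, -39.5 mm is -0.395, 8.6 mm is 0.086.

>>> {"op": "drive_effector", "data": {"motion": [0.086,-0.395,0.01,0,60,0.086,-0.395,0.02,0,60,0.086,-0.395,0.02,0,60,0.086,-0.395,0.02,0,60,0.086,-0.395,0.02,0,60,0.086,-0.395,0.02,0,60,0,0,0,0,60,0,0,0,0,60]}}

```text
time: 15.85
ee_pos: [450.8, -98.3, 100.5]
eef_rot: [[0.917, 0.398, -0.0], [0.398, -0.917, 0.0], [-0.0, -0.0, -1.0]]
ft_force: [0.2, -0.5, 0.2]
width: 60.0
finger_force: 0.0
```

```bash
python3 go.py 450.7 -99 13 113.1; python3 - <<'E'
from h import *
c=read_camera("wrist"); f=c["frame"].copy()
import json; r=json.load(open("r.json"))
for n in("long","strip","short","heat"):
    for q in place(M[n],r[n]): cv2.polylines(f,[cv2.convexHull(proj(c,q).astype(np.float32)).astype(np.int32)],True,(0,255,0),1)
t=read_camera("top")["frame"][160:270,330:450]
cv2.imwrite("pics/w3.png",np.hstack([f,cv2.resize(t,(280,384))]))
E
```

```text
turn 0.3 d [-0.4  0.6 87.5] len 1.0 closing now -66.6 q7 -29.0 w 60.0
```

View pics/w3.png

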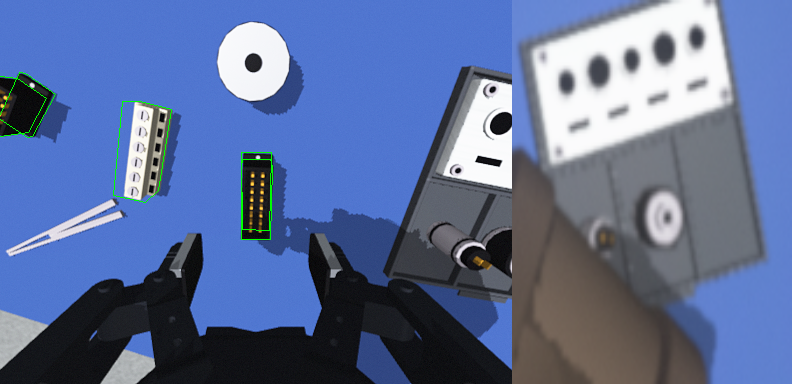

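The squat solenoid stands in the middle compartment. The long connector at (256,197) is centred between the fingers and its outline matches. Gripping it now.

Converted, 5 mm is 0.05, 35 mm is 0.35, 0.3 degrees is 0.03.

>>> {"op": "drive_effector", "data": {"motion": [0,0.005,0.35,0.03,60,0,0,0.3,0,60,0,0,0.17,0,60,0,0,0.05,0,50,0,0,0,0,18,0,0,0,0,18,0,0,0,0,18,0,0,0,0,18,0,0,0,0,18], "grip_force": 40}}

```text
time: 16.85
ee_pos: [451.7, -99.9, 14.4]
eef_rot: [[0.922, 0.388, 0.002], [0.388, -0.922, -0.0], [0.002, 0.001, -1.0]]
ft_force: [-1.1, -0.3, 7.9]
width: 23.5
finger_force: 40.5
```

>>> {"op": "drive_effector", "data": {"motion": [0,0,-0.1,0,18,0,0,-0.3,0,18,0,0,-0.4,0,18,0,0,-0.2,0.8,18,0,0,0,0.24,18,0,0,0,0,18]}}

```text
time: 17.45
ee_pos: [451.4, -99.4, 114.6]
eef_rot: [[0.977, 0.215, 0.001], [0.215, -0.977, 0.0], [0.001, -0.0, -1.0]]
ft_force: [-0.5, -0.0, -0.7]
width: 23.2
finger_force: 39.5
```

```bash
python3 go.py 510.3 -402 118 102.7
```

```text
turn -0.3 d [ -9.  308.2  -3.4] len 308.0 closing now -77.6 q7 -38.0 w 23.2
```

>>> {"op": "drive_effector", "data": {"motion": [-0.011,0.385,0,0,18,-0.011,0.385,0,0,18,-0.011,0.385,0,0,18,-0.011,0.385,0,0,18,-0.011,0.385,0,0,18,-0.011,0.385,0,0,18,-0.011,0.385,0,0,18,-0.011,0.385,0,0,18,0,0,0.2,0,18,0,0,0.2,0,18,0,0,0,0,18,0,0,0,0,18]}}

```text
time: 18.65
ee_pos: [508.1, -402.2, 73.5]
eef_rot: [[0.977, 0.215, -0.001], [0.215, -0.977, 0.001], [-0.001, -0.001, -1.0]]
ft_force: [-0.8, 0.4, -0.2]
width: 22.9
finger_force: 39.6
```

```bash
python3 go.py 510.3 -402 17.4 102.7
```

```text
turn -0.3 d [ 2.2  0.4 56.1] len 2.0 closing now -77.6 q7 -12.0 w 22.9
```

>>> {"op": "drive_effector", "data": {"motion": [0.02,0,0.25,0,18,0,0,0.15,0,18,0,0,0.08,0,18,0,0,0.03,0,18,0,0,0.02,0,18,0,0,0.01,0,18,0,0,0,0,18,0,0,0,0,18,0,0,0,0,18]}}

```text
time: 19.55
ee_pos: [510.7, -402.2, 19.9]
eef_rot: [[0.977, 0.215, 0.0], [0.215, -0.977, -0.0], [0.0, 0.0, -1.0]]
ft_force: [0.4, 0.2, -1.0]
width: 23.3
finger_force: 39.6
```

>>> {"op": "drive_effector", "data": {"motion": [0,0,0.01,0,18,0,0,0,0,18,0,0,0,0,18]}}

```text
time: 19.85
ee_pos: [510.5, -402.0, 18.6]
eef_rot: [[0.977, 0.215, -0.0], [0.215, -0.977, 0.0], [0.0, -0.0, -1.0]]
ft_force: [-0.3, 0.5, -0.1]
width: 23.1
finger_force: 39.6
```

>>> {"op": "drive_effector", "data": {"motion": [0,0,0.01,0,18,0,0,0,0,18,0,0,0,0,18]}}

```text
time: 20.15
ee_pos: [510.5, -402.1, 17.5]
eef_rot: [[0.977, 0.215, -0.0], [0.215, -0.977, 0.0], [-0.0, -0.0, -1.0]]
ft_force: [0.6, 0.1, -0.6]
width: 23.1
finger_force: 39.7
```

>>> {"op": "drive_effector", "data": {"motion": [0,0,0.008,0,18,0,0,0,0,18,0,0,0,0,18]}}

```text
time: 20.45
ee_pos: [510.5, -402.1, 17.5]
eef_rot: [[0.977, 0.215, 0.0], [0.215, -0.977, 0.0], [0.0, -0.0, -1.0]]
ft_force: [-1.6, 2.5, 6.4]
width: 22.8
finger_force: 40.6
```

>>> {"op": "drive_effector", "data": {"motion": [0,0,0,0,28,0,0,0,0,33,0,0,0,0,33,0,0,-0.1,0,33,0,0,-0.3,0,33,0,0,-0.4,0.67,60,0,0,-0.1,0.67,60,0,0,0,0.67,60,0,0,0,0.67,60,0,0,0,0,60]}}

```text
time: 21.45
ee_pos: [510.8, -402.0, 107.3]
eef_rot: [[0.968, -0.25, 0.0], [-0.25, -0.968, -0.0], [0.0, 0.0, -1.0]]
ft_force: [0.8, 0.4, -0.1]
width: 60.1
finger_force: 0.0
```

```bash
python3 go.py 443.8 105.2 100 75.5
```

```text
turn 0.0 d [-191.8 -474.3    7.1] len 512.0 closing now -104.5 q7 -36.0 w 60.1
```

>>> {"op": "drive_effector", "data": {"motion": [-0.174,-0.431,0,0,60,-0.174,-0.431,0,0,60,-0.174,-0.431,0,0,60,-0.174,-0.431,0,0,60,-0.174,-0.431,0,0,60,-0.174,-0.431,0,0,60,-0.174,-0.431,0,0,60,-0.174,-0.431,0,0,60,-0.174,-0.431,0,0,60,-0.174,-0.431,0,0,60,-0.174,-0.431,0.07,0,60,0,0,0,0,60]}}

```text
time: 22.65
ee_pos: [441.5, 111.2, 98.8]
eef_rot: [[0.972, -0.236, -0.003], [-0.236, -0.972, 0.002], [-0.003, -0.001, -1.0]]
ft_force: [-1.0, -0.4, -0.0]
width: 60.2
finger_force: 0.0
```

```bash
python3 go.py 443.8 105.2 13 75.5; python3 - <<'E'
from h import *
c=read_camera("wrist"); f=c["frame"].copy()
import json; r=json.load(open("r.json"))
for n in("short","strip"):
    for q in place(M[n],r[n]): cv2.polylines(f,[cv2.convexHull(proj(c,q).astype(np.float32)).astype(np.int32)],True,(0,255,0),1)
t=read_camera("top")["frame"][160:270,330:450]
cv2.imwrite("pics/w4.png",np.hstack([f[:,:400],cv2.resize(t,(400,384))]))
E
```

```text
turn 0.9 d [ 3.9  5.3 85.8] len 7.0 closing now -103.6 q7 -78.0 w 60.2
```

View pics/w4.png

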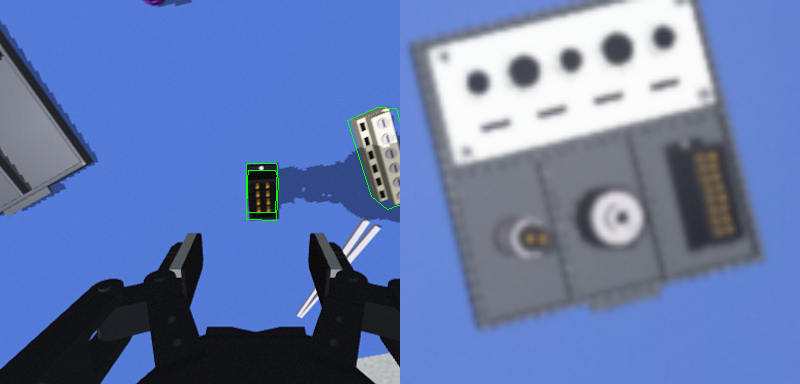

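The valve kit stands complete: slim, squat and long, each in its own compartment. The short connector at (262,192) agrees with its outline. I'll let the arm settle before going down.

>>> {"op": "drive_effector", "data": {"motion": [0,0,0,0,60,0,0,0,0,60]}}

```text
time: 22.95
ee_pos: [443.4, 103.3, 100.2]
eef_rot: [[0.968, -0.25, 0.001], [-0.25, -0.968, 0.0], [0.001, -0.0, -1.0]]
ft_force: [0.4, -0.4, -1.0]
width: 60.0
finger_force: 0.0
```

```bash
python3 go.py 443.8 105.2 13 75.5
```

```text
turn -0.0 d [-0.2 -1.9 87.2] len 2.0 closing now -104.5 q7 -78.0 w 60.0
```

Converted, 35 mm is 0.35, 30 mm is 0.3.

>>> {"op": "drive_effector", "data": {"motion": [0,-0.02,0.35,0,60,0,0,0.3,0,60,0,0,0.17,0,60,0,0,0.05,0,50,0,0,0,0,18,0,0,0,0,18,0,0,0,0,18,0,0,0,0,18,0,0,0,0,18], "grip_force": 40}}

```text
time: 23.85
ee_pos: [444.3, 106.6, 13.7]
eef_rot: [[0.969, -0.249, 0.002], [-0.249, -0.969, 0.0], [0.002, -0.001, -1.0]]
ft_force: [-0.8, -1.2, 8.0]
width: 23.4
finger_force: 38.8
```

>>> {"op": "drive_effector", "data": {"motion": [0,0,-0.1,0,18,0,0,-0.3,0,18,0,0,-0.4,-0.7,18,0,0,-0.2,-0.7,18,0,0,0,-0.7,18,0,0,0,-0.69,18,0,0,0,0,18,0,0,0,0,18]}}

```text
time: 24.65
ee_pos: [443.4, 106.8, 113.2]
eef_rot: [[0.973, 0.23, 0.0], [0.23, -0.973, 0.001], [0.0, -0.001, -1.0]]
ft_force: [-0.3, -0.7, 0.7]
width: 23.3
finger_force: 38.4
```

```bash
python3 go.py 541.7 289.7 118 103.4
```

```text
turn -0.1 d [ 138.  -155.2   -4.7] len 208.0 closing now -76.7 q7 -59.0 w 23.3
```

Converted, -31 mm is -0.31, 27.6 mm is 0.276.

>>> {"op": "drive_effector", "data": {"motion": [0.276,-0.31,0,0,18,0.276,-0.31,0,0,18,0.276,-0.31,0,0,18,0.276,-0.31,0,0,18,0.276,-0.31,0,0,18,0,0,0.2,0,18,0,0,0.2,0,18,0,0,0,0,18,0,0,0,0,18]}}

```text
time: 25.55
ee_pos: [541.5, 289.1, 72.9]
eef_rot: [[0.973, 0.231, -0.001], [0.231, -0.973, -0.001], [-0.001, 0.001, -1.0]]
ft_force: [-1.0, -0.6, 0.1]
width: 23.5
finger_force: 38.4
```

```bash
python3 go.py 541.7 289.7 16.8 103.4
```

```text
turn -0.0 d [ 0.4 -0.6 56.1] len 1.0 closing now -76.6 q7 -71.0 w 23.5
```

Converted, 25 mm is 0.25, 15 mm is 0.15.

>>> {"op": "drive_effector", "data": {"motion": [0,-0.005,0.25,0,18,0,0,0.15,0,18,0,0,0.08,0,18,0,0,0.03,0,18,0,0,0.02,0,18,0,0,0.01,0,18,0,0,0,0,18,0,0,0,0,18,0,0,0,0,18]}}

```text
time: 26.45
ee_pos: [541.6, 290.2, 19.1]
eef_rot: [[0.972, 0.233, 0.0], [0.233, -0.972, 0.0], [0.0, -0.0, -1.0]]
ft_force: [-1.0, -0.3, -0.1]
width: 23.4
finger_force: 38.4
```

>>> {"op": "drive_effector", "data": {"motion": [0,0,0.01,0,18,0,0,0,0,18,0,0,0,0,18]}}

```text
time: 26.75
ee_pos: [541.5, 290.1, 17.8]
eef_rot: [[0.972, 0.233, 0.0], [0.233, -0.972, 0.0], [0.0, 0.0, -1.0]]
ft_force: [0.7, -0.3, -0.8]
width: 23.7
finger_force: 38.4
```

Converted, 0.7 mm is 0.007.

>>> {"op": "drive_effector", "data": {"motion": [0,0,0.007,0,18,0,0,0,0,18,0,0,0,0,18]}}

```text
time: 27.05
ee_pos: [541.4, 290.1, 17.1]
eef_rot: [[0.972, 0.233, -0.0], [0.233, -0.972, -0.0], [-0.0, 0.0, -1.0]]
ft_force: [-0.5, -0.2, -1.4]
width: 23.5
finger_force: 38.4
```

Converted, 0.7 mm is 0.007.

>>> {"op": "drive_effector", "data": {"motion": [0,0,0.007,0,18,0,0,0,0,18,0,0,0,0,18]}}

```text
time: 27.35
ee_pos: [541.5, 290.1, 16.8]
eef_rot: [[0.972, 0.233, 0.0], [0.233, -0.972, 0.0], [0.0, -0.0, -1.0]]
ft_force: [-2.0, -1.0, 4.9]
width: 23.8
finger_force: 38.9
```

Contact again. I'll release, lift and go for the heat sink.

Converted, -10 mm is -0.1, -40 mm is -0.4, -8.3 degrees is -0.83.

>>> {"op": "drive_effector", "data": {"motion": [0,0,0,0,28,0,0,0,0,33,0,0,0,0,33,0,0,-0.1,0,33,0,0,-0.3,0,33,0,0,-0.4,-0.83,65,0,0,-0.1,-0.83,65,0,0,0,-0.83,65,0,0,0,-0.83,65,0,0,0,-0.83,65,0,0,0,-0.83,65,0,0,0,-0.83,65]}}

```text
time: 28.55
ee_pos: [541.7, 289.9, 107.2]
eef_rot: [[0.31, 0.951, 0.001], [0.951, -0.31, -0.0], [0.0, 0.001, -1.0]]
ft_force: [0.8, -0.9, -0.1]
width: 65.0
finger_force: 0.0
```

>>> {"op": "drive_effector", "data": {"motion": [0,0,0,-0.83,65,0,0,0,0,65]}}

```text
time: 28.75
ee_pos: [541.8, 289.7, 107.3]
eef_rot: [[0.174, 0.985, 0.001], [0.985, -0.174, 0.001], [0.001, 0.001, -1.0]]
ft_force: [-0.3, 0.1, -0.1]
width: 65.4
finger_force: 0.0
```

```bash
python3 go.py 662.9 5.3 100 -10.3
```

```text
turn 0.3 d [-258.2  170.     7.2] len 309.0 closing now -10.0 q7 -19.0 w 65.4
```

Units first: shifts go in units of 100 mm and turns go in units of 10 degrees. So -32.3 mm is -0.323, 21.2 mm is 0.212.

>>> {"op": "drive_effector", "data": {"motion": [-0.323,0.212,0,0,65,-0.323,0.212,0.01,0,65,-0.323,0.212,0.01,0,65,-0.323,0.212,0.01,0,65,-0.323,0.212,0.01,0,65,-0.323,0.212,0.01,0,65,-0.323,0.212,0.01,0,65,-0.323,0.212,0.01,0,65,0,0,0,0,65,0,0,0,0,65,0,0,0,0,65]}}

```text
time: 29.85
ee_pos: [662.8, 7.3, 99.3]
eef_rot: [[0.176, 0.984, -0.0], [0.984, -0.176, 0.001], [0.001, -0.001, -1.0]]
ft_force: [0.4, 0.8, 0.1]
width: 65.3
finger_force: 0.0
```

```bash
python3 go.py 662.9 5.3 12 -10.3; python3 - <<'E'
from h import *
c=read_camera("wrist"); f=c["frame"].copy()
import json; r=json.load(open("r.json"))
for n in("heat","bottle","slim"):
    for q in place(M[n],r[n]): cv2.polylines(f,[cv2.convexHull(proj(c,q).astype(np.float32)).astype(np.int32)],True,(0,255,0),1)
t=read_camera("top")["frame"][130:250,50:150]
cv2.imwrite("pics/w5.png",np.hstack([f[:,:450],cv2.resize(t,(320,384))]))
E
```

```text
turn 0.1 d [-2.   0.5 87.3] len 2.0 closing now -10.2 q7 7.0 w 65.3
```

View pics/w5.png

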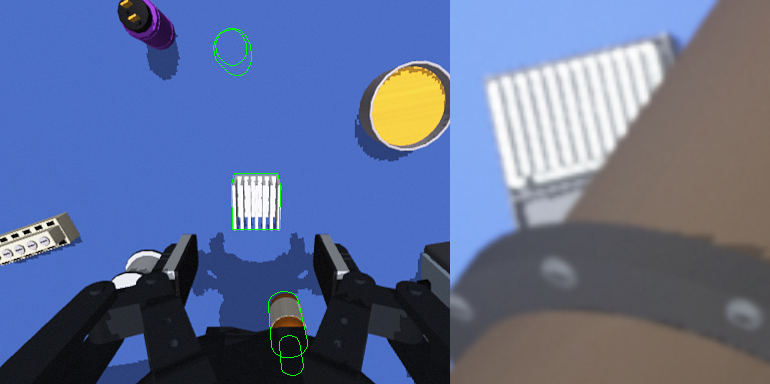

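The heat sink at (256,202) is centred and its outline fits. The bottle is over 100 mm off, behind the gripper. Gripping it now.

>>> {"op": "drive_effector", "data": {"motion": [-0.02,0.005,0.35,0,65,0,0,0.3,0,65,0,0,0.17,0,65,0,0,0.05,0,60,0,0,0,0,30,0,0,0,0,30,0,0,0,0,30,0,0,0,0,30,0,0,0,0,30], "grip_force": 40}}

```text
time: 30.85
ee_pos: [664.0, 3.9, 13.5]
eef_rot: [[0.175, 0.985, 0.002], [0.985, -0.175, 0.0], [0.001, 0.002, -1.0]]
ft_force: [-0.9, -0.3, 7.1]
width: 37.3
finger_force: 41.7
```

>>> {"op": "drive_effector", "data": {"motion": [0,0,-0.1,0,30,0,0,-0.3,0,30,0,0,-0.4,-0.8,30,0,0,-0.2,-0.8,30,0,0,0,-0.76,30,0,0,0,0,30,0,0,0,0,30]}}

```text
time: 31.55
ee_pos: [662.9, 3.9, 112.4]
eef_rot: [[-0.229, 0.973, -0.001], [0.973, 0.229, 0.0], [0.001, -0.0, -1.0]]
ft_force: [0.7, -0.7, 0.3]
width: 37.4
finger_force: 40.9
```

```bash
python3 go.py 526.3 353.9 115 13.4
```

```text
turn -0.1 d [372.1 -51.7  -2.3] len 376.0 closing now 13.3 q7 26.0 w 37.4
```

>>> {"op": "drive_effector", "data": {"motion": [0.413,-0.057,0,0,30,0.413,-0.057,0,0,30,0.413,-0.057,0,0,30,0.413,-0.057,0,0,30,0.413,-0.057,0,0,30,0.413,-0.057,0,0,30,0.413,-0.057,0,0,30,0.413,-0.057,0,0,30,0.413,-0.057,0,0,30,0,0,0.2,0,30,0,0,0.2,0,30,0,0,0,0,30]}}

```text
time: 32.75
ee_pos: [524.2, 352.5, 69.3]
eef_rot: [[-0.231, 0.973, -0.005], [0.973, 0.231, -0.004], [-0.003, -0.005, -1.0]]
ft_force: [-0.1, -0.6, -0.4]
width: 36.9
finger_force: 40.9
```

>>> {"op": "drive_effector", "data": {"motion": [0,0,0,0,30,0,0,0,0,30]}}

```text
time: 32.95
ee_pos: [527.3, 353.1, 73.2]
eef_rot: [[-0.232, 0.973, 0.001], [0.973, 0.232, 0.0], [0.0, 0.001, -1.0]]
ft_force: [-0.7, -0.4, -0.7]
width: 37.2
finger_force: 40.9
```

```bash
python3 go.py 526.3 353.9 16.4 13.4
```

```text
turn -0.0 d [ 1.  -0.9 56.8] len 1.0 closing now 13.4 q7 -5.0 w 37.2
```

>>> {"op": "drive_effector", "data": {"motion": [0.01,-0.01,0.25,0,30,0,0,0.15,0,30,0,0,0.08,0,30,0,0,0.03,0,30,0,0,0.02,0,30,0,0,0.01,0,30,0,0,0,0,30,0,0,0,0,30,0,0,0,0,30]}}

```text
time: 33.85
ee_pos: [525.6, 354.2, 18.8]
eef_rot: [[-0.233, 0.972, 0.0], [0.972, 0.233, 0.0], [0.0, 0.0, -1.0]]
ft_force: [-0.3, -0.2, -0.2]
width: 37.5
finger_force: 40.9
```

>>> {"op": "drive_effector", "data": {"motion": [0,0,0.01,0,30,0,0,0,0,30,0,0,0,0,30]}}

```text
time: 34.15
ee_pos: [525.4, 354.1, 17.4]
eef_rot: [[-0.233, 0.972, -0.0], [0.972, 0.233, 0.0], [0.0, -0.0, -1.0]]
ft_force: [-0.0, 0.2, -0.5]
width: 37.5
finger_force: 40.9
```

>>> {"op": "drive_effector", "data": {"motion": [0,0,0.008,0,30,0,0,0,0,30,0,0,0,0,30]}}

```text
time: 34.45
ee_pos: [525.4, 354.1, 16.6]
eef_rot: [[-0.233, 0.972, -0.0], [0.972, 0.233, 0.0], [0.0, 0.0, -1.0]]
ft_force: [0.1, -0.2, -0.4]
width: 37.4
finger_force: 41.0
```

Converted, 0.7 mm is 0.007.

>>> {"op": "drive_effector", "data": {"motion": [0,0,0.007,0,30,0,0,0,0,30,0,0,0,0,30]}}

```text
time: 34.75
ee_pos: [525.4, 354.2, 16.5]
eef_rot: [[-0.233, 0.972, 0.0], [0.972, 0.233, 0.0], [0.0, 0.0, -1.0]]
ft_force: [-2.2, -1.6, 6.2]
width: 37.2
finger_force: 41.6
```

>>> {"op": "drive_effector", "data": {"motion": [0,0,0,0,42,0,0,0,0,48,0,0,0,0,48,0,0,-0.1,0,48,0,0,-0.3,0,48,0,0,-0.45,0,48,0,0,-0.45,0,48,0.4,-0.3,-0.2,0,48,0.4,-0.3,0,0,48,0.4,-0.3,0,0,48,0,0,0,0,48,0,0,0,0,48]}}

```text
time: 35.95
ee_pos: [411.1, 448.8, 165.0]
eef_rot: [[-0.237, 0.971, -0.0], [0.971, 0.237, 0.001], [0.001, 0.0, -1.0]]
ft_force: [1.9, -0.2, 0.8]
width: 48.1
finger_force: 0.0
```

```bash
python3 - <<'E'
from h import *
t,s=read_camera("top")["frame"],read_camera("side")["frame"]
cv2.imwrite("pics/end.png",np.vstack([cv2.resize(t[120:280,40:450],(780,304)),cv2.resize(s[120:384],(560,289))[:, :].copy() if 0 else cv2.copyMakeBorder(cv2.resize(s[100:384],(520,288)),0,0,0,260,cv2.BORDER_CONSTANT)]))
E
```

```text
(no output)
```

View pics/end.png

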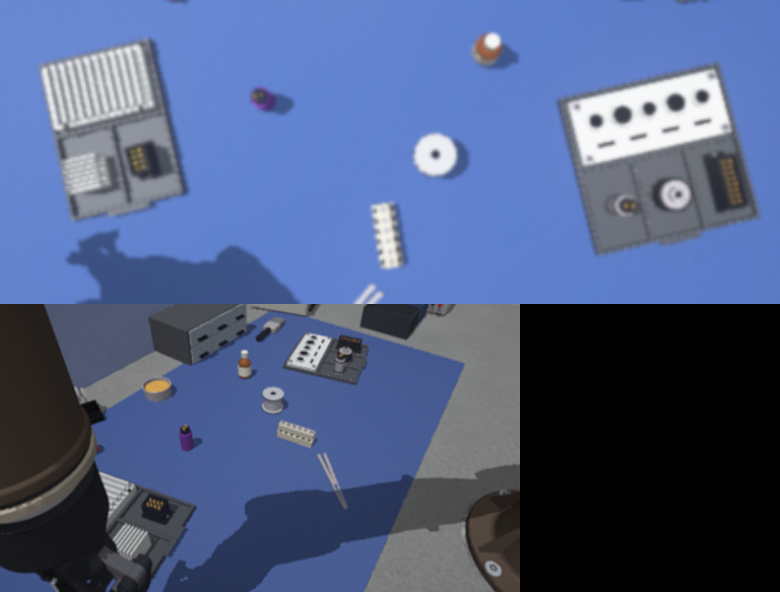

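All five parts stand upright in their compartments: heat sink (87,172), short (143,160), slim (627,204), squat (675,193) and long (727,180). The strip and bottle haven't moved, and the arm is clear.

```bash
python3 -c "
from plant import *
print(finish_job())"
```

```text
the job is handed in; nothing more can be done
None
```

Job handed in at about 36 s of robot time: both kits were made up with every part upright in its own compartment, the terminal strip and flux bottle were left untouched, and the hand-in returned no verdict.

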